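Fit the timing pulley on the splined gearbox shaft

ROBOT

A 6-joint arm with a two-finger parallel gripper is mounted at the origin on a cart in front of the work surface, level with it; the furniture and walls round the work are solid. World frame = base frame: x ahead of the robot, y to its left, z up, the work surface at z = 0. Lengths are in mm, angles in rad, forces in N, time in s.
With the tool pointing down it reaches from about 325 to 875 mm from the base axis. Payload 4.4 kg.
Tool frame: the origin (TCP) lies on the centre line of the jaws, within the pads' length; the fingertips stand ahead of it and the grasp point (between the pads) lies 6 mm ahead of it (ctrl.tcp_to_tips is the z of the fingertips in the tool frame, in mm); z points along the fingers, y is the direction in which the jaws open and shut (so a half turn about z gives the same grasp; the last joint's range is limited). The gripper opens to 85 mm and grips with 20 to 120 N. Pads are 22 mm wide; open, the fingers measure 114 mm over their backs; the gripper's body (76 mm by 85 mm) begins 54 mm behind the grasp point. The pads swing forward as they close: fully open they stand 13 mm farther back than shut.
Start: joints at [-1.286, 0.207, 1.542, -0, 1.393, -0.15], TCP at [242.717, -521.264, 256.282] pointing down, gripper open.
Joint ranges: [-2.73, 2.73], [-0.86, 2.22], [0.23, 2.46], [-1.11, 4.25], [0.08, 2.63], [-2.82, 2.82]. Speed limits (rad/s): [2.79, 2.79, 3.14, 3.14, 3.14, 3.14].

INTERFACE

Orientations are given as a 3x3 rotation matrix whose columns are the frame's x, y, z axes.
In Python, from plant import ctrl, sensors, optics gives the robot as it stands. Calls block until the motion is done:
- ctrl.move_ptp(position, orientation): joint-space move of the TCP to a pose.
- ctrl.move_l(position, rot=None, vel=150, threshold=None): straight line of the TCP; rot=None keeps the orientation; vel is the mean speed in mm/s. With threshold (N) it stops when the force on the tool has changed by that much, and returns True; else False.
- ctrl.set_joints(angles): joint-space move.
- ctrl.gripper_to(opening, force=None): finger opening in mm; force is the grip in N (None keeps the last); returns when the fingers have stopped.
- ctrl.hold(seconds).
- ctrl.solve_ik(position, orientation): joint angles nearest the present ones, or None.
- sensors.read_state(): the state.
- optics.grab_frame(name): name is "side" or "top"; returns (picture, depth): 400x640x3 uint8, red, green, blue; 400x640 float32, mm along the optical axis (not along the pixel's ray), 0 where there is no reading.
- optics.camera_params(name): a dict with "mtx" (3x3 intrinsics, pixels), "R" (3x3) and "t" (3): a world point X has camera coordinates R X + t. Camera axes: x right, y down, z forward; pixel columns grow to the right and rows downward; lengths in mm; the calibration is good to about 2 mm. A picture is of the moment at which its call begins. camera_params takes no time and is no camera call.
A pose or a line that the arm cannot do raises ctrl.MotionError and nothing moves.
- ctrl.finish_job(): hands the job in, once; it reports no verdict.
The state is a dict: "t": time; "q": joint angles; "qvel": joint speeds; "tau": joint torques, N m; "eef_pos": TCP position; "eef_rot": TCP orientation; "force": force on the tool from outside, world axes, zero at the start; "wrist_torque": the same for the moment, N m; "grip_width": finger opening in mm.
Only numpy, scipy, OpenCV 4.12 (cv2) and the standard library are available. Lean on these libraries where they do the work, as an engineer would, in place of code of your own. Each camera call takes 0.05 s, during which the arm holds its last target. There are 200 camera calls.

TASK

Two timing pulleys lie on the bench beside a small gear unit. Put the larger pulley, boss upward, over the gear unit's upright splined shaft and, pressing down lightly, turn it until its slots find the splines and it slides fully home on the shoulder, then let go. Leave the smaller pulley, the tape roll and the torque meter where they are.

Things in the scene. Friction and masses are not known exactly. Their poses are not given: they have to be found in the camera images.
- large_pulley: pulley to fit: bare metal, loose, 0.3 to 0.65 kg, lying flat. Toothed disc 110 mm across, 20 mm thick, with a plain round boss 56 mm across up to 50 mm above its underside. Origin: on its axis at the underside; z up. Through bore 29 mm across with three full-height slots, 12.4 mm wide, out to 21.5 mm from the axis, at 0, 120 and 240 degrees from its x axis.
- boss_top (a point): on the large pulley's axis, at the top of its boss, 50 mm above its underside. The boss (56 mm across, 30 mm tall above the disc) is the place to grip, from above.
- small_pulley: a spare pulley, not wanted: same look, loose, toothed disc 80 mm across and 20 mm thick, boss 44 mm across up to 50 mm high, plain round 18 mm bore. Origin on its axis at the underside. To be left alone.
- gear_unit: grey cast gear unit fixed to the bench: foot 112 mm (x) by 104 mm (y), motor lying out to 105 mm along its +x, 64 mm high. Origin: on the axis of its upright steel output shaft, at bench level; z up. Its yaw does NOT tell how the shaft's splines stand: that angle differs every time and is not reported. The gearing holds the shaft against turning.
- shoulder (a point): on the shaft axis, 60 mm above the bench: a flat steel shoulder 58 mm across on which the seated pulley's underside rests.
- spline_ends (a point): on the shaft axis, 95 mm above the bench: flat upper ends of three splines 120 degrees apart, 8 mm wide, reaching 19.5 mm from the axis, running down to the shoulder. A pulley lowered over the shaft stops on them unless its slots are within about 0.1 rad of the splines; turned in line under light pressure (5 to 10 N), it drops 35 mm to the shoulder.
- shaft_tip (a point): top of the shaft on its axis, 116 mm above the bench. The shaft is round and 26 mm thick above the splines, its last 6 mm tapering to 18 mm; radial play in the pulley's bore 1.5 mm.
- tape_roll_0: roll of cream masking tape lying flat, 62 x 66 mm, 19 mm high, loose, origin at the centre of its underside; to be left alone.
- torque_meter: grey hand-size torque meter lying flat, 66 x 118 mm, 37 mm high, loose, origin at the centre of its underside; to be left alone.

How it is judged:
By the outcome, as a careful person would: the job done as asked, in the order asked, and still so for the second after the job is handed in, with the robot touching nothing.
It also fails if it takes over 61 s, if anything falls off the work surface, if the arm or the gripper's body presses on something with over 40 N, if the wrist force passes 120 N, or if a joint passes its speed limit or range.

## Working session

There is one attempt and no reset: what is moved stays moved. The work goes in short steps, each a Python script; the robot and the scene stay as the last script left them, time stands still between calls to the robot, and variables do not carry over. Pictures are saved under pics/ and viewed, about 8 in all and at most 12, crops included, and the job is handed in when it is done.

```bash
mkdir -p pics; ls; python3 - <<'E'
from plant import ctrl,sensors,optics
import cv2,numpy as np
for n in("top","side"):
    im,d=optics.grab_frame(n); cv2.imwrite(f"pics/{n}0.png",im[:,:,::-1]); np.save(f"pics/{n}0.npy",d)
    p=optics.camera_params(n); print(n,p["mtx"].tolist(),p["R"].round(3).tolist(),p["t"], (d>0).mean())
s=sensors.read_state(); print(s["t"],s["eef_rot"].round(3).tolist() if hasattr(s["eef_rot"],"round") else s["eef_rot"],s["force"],ctrl.tcp_to_tips)
E
```

```text
pics
top [[408.8495752082076, 0.0, 322.24820427974487], [0.0, 408.8495752082076, 204.58970408226327], [0.0, 0.0, 1.0]] [[-0.002, -0.999, 0.036], [-0.994, -0.002, -0.112], [0.112, -0.036, -0.993]] [-30.58103729 574.25231451 895.74132352] 0.995875
side [[362.40747036157063, 0.0, 321.53834598555324], [0.0, 362.40747036157063, 198.03628025948402], [0.0, 0.0, 1.0]] [[-0.937, -0.348, -0.026], [-0.134, 0.427, -0.894], [0.323, -0.834, -0.447]] [536.28648642 172.47898645 689.72255363] 0.9960234375
0.1 [[0.907, 0.422, -0.001], [0.422, -0.907, 0.002], [0.0, -0.002, -1.0]] [ 0.69694476  0.32494001 -0.43741246] 25.0
```

View pics/top0.png

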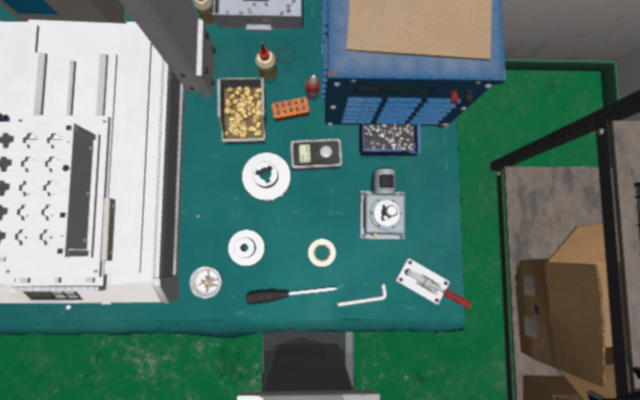

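View pics/side0.png

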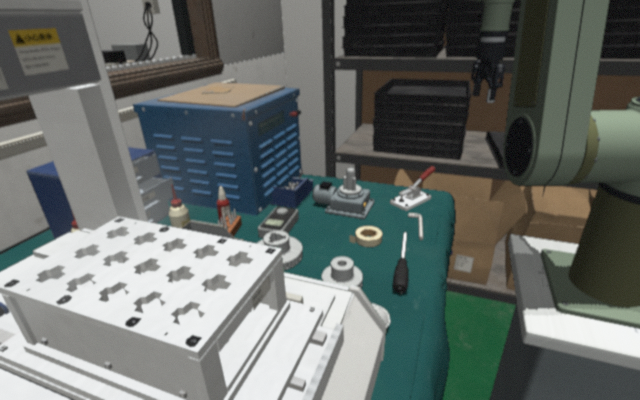

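The top view shows the large pulley at about (266,176), the small one at (246,247), the gear unit shaft at about (386,211) with its motor pointing up in the image, the torque meter at (316,153) and the tape at (321,252). The side view agrees. Next I'll measure positions and make enlarged crops.

```bash
cat > h.py <<'E'
import numpy as np,cv2
from plant import ctrl,sensors,optics
def cloud(n,d):
    p=optics.camera_params(n);K=p["mtx"];v,u=np.mgrid[:400,:640]
    c=np.dstack([(u-K[0,2])/K[0,0]*d,(v-K[1,2])/K[1,1]*d,d])
    return (c-p["t"])@p["R"]       # R^T (c-t)
def onplane(n,uv,z):
    p=optics.camera_params(n);r=p["R"].T@np.linalg.solve(p["mtx"],[*uv,1]);o=-p["R"].T@p["t"]
    return o+r*(z-o[2])/r[2]
def proj(n,X):
    p=optics.camera_params(n);c=p["mtx"]@(p["R"]@np.array(X,float)+p["t"]);return c[:2]/c[2]
def rot(a): # tool down, jaw axis (y) at world angle a
    y=np.array([np.cos(a),np.sin(a),0]);z=np.array([0,0,-1.]);return np.column_stack([np.cross(y,z),y,z])
E
python3 - <<'E'
from h import *
d=np.load("pics/top0.npy");P=cloud("top",d);im=cv2.imread("pics/top0.png")
def fit(u0,u1,v0,v1,lo,hi):
    Q=P[v0:v1,u0:u1].reshape(-1,3);Q=Q[(Q[:,2]>lo)&(Q[:,2]<hi)]
    c,r=cv2.minEnclosingCircle(Q[:,:2].astype(np.float32));print(lo,hi,len(Q),Q.mean(0).round(1),"circ",np.round(c,1),round(r,1),"med z",np.median(Q[:,2]).round(1))
fit(236,296,146,206,44,56); fit(236,296,146,206,14,26)
fit(222,270,225,270,44,56)
fit(355,412,165,245,52,66); fit(355,412,165,245,90,99);fit(355,412,165,245,108,122)
fit(190,480,120,300,125,500)
for x in (400,500,600):print(x,[int(P[:,:,2][(abs(P[:,:,0]-x)<15)&(abs(P[:,:,1]-y)<15)].max(initial=-1)) for y in range(-300,301,50)])
a=cv2.resize(im[141:211,231:301],None,fx=5.6,fy=5.6,interpolation=cv2.INTER_CUBIC)
b=cv2.resize(im[175:245,350:420],None,fx=5.6,fy=5.6,interpolation=cv2.INTER_CUBIC)
cv2.imwrite("pics/crop1.png",np.hstack([a,b]))
E
```

```text
44 56 315 [642.1  98.5  49.6] circ [642.2  98.4] 28.0 med z 49.6
14 26 1287 [641.7  96.2  20.1] circ [657.4  85.3] 74.5 med z 20.0
44 56 273 [478.1 141.4  49.5] circ [478.4 141.8] 22.1 med z 49.5
52 66 653 [ 580.9 -169.9   59.3] circ [ 588.2 -172.6] 67.5 med z 59.9
90 99 45 [ 550.9 -166.9   93.8] circ [ 553.2 -171.6] 19.4 med z 94.1
108 122 118 [ 553.1 -171.2  113.9] circ [ 553.3 -171.8] 12.8 med z 113.9
125 500 0 [nan nan nan] circ [0. 0.] 0.0 med z nan
400 [66, 46, 14, 4, 3, 18, 2, 5, 3, 3, 20, 19, 135]
500 [3, 4, 46, 46, 3, 22, 21, 3, 22, 53, 4, 3, 134]
600 [4, 3, 64, 65, 3, 4, 3, 22, 44, 22, 4, 5, 134]<stdin>:5: RuntimeWarning: Mean of empty slice.
  ret = um.true_divide(
  return _methods._mean(a, axis=axis, dtype=dtype,
  ret = ret.dtype.type(ret / rcount)
```

View pics/crop1.png

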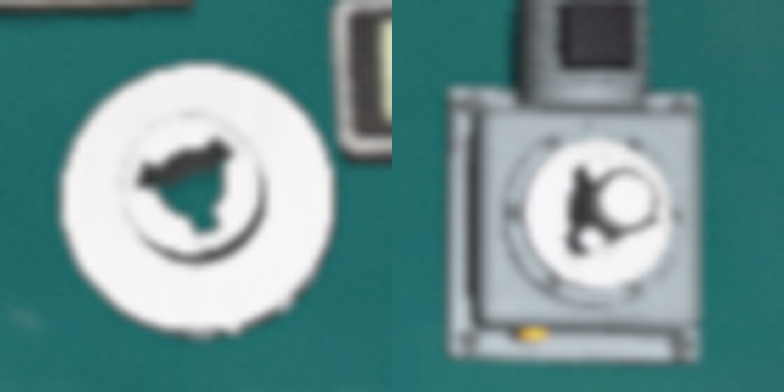

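```bash
cat >> h.py <<'E'
def phase(ang,w=None):
    m=np.average(np.exp(3j*np.asarray(ang)),weights=w);return np.angle(m)/3,abs(m)
PUL=np.array([642.2,98.4]);SH=np.array([553.3,-171.8])
E
python3 - <<'E'
from h import *
P=cloud("top",np.load("pics/top0.npy"))
v,u=np.mgrid[:400,:640]
# slots: pixel rays on plane z=50 around the pulley axis
G=np.array([[onplane("top",(a,b),50)[:2] for a in range(236,297)] for b in range(146,207)])-PUL
r=np.hypot(*np.moveaxis(G,2,0));th=np.arctan2(G[...,1],G[...,0]);hole=P[146:207,236:297,2]<44
for lo,hi in((15,21),(16.5,21.5),(17,23)):
    m=(r>lo)&(r<hi)&hole;print("slot",m.sum(),phase(th[m]),np.degrees(np.sort(th[m])).round()[::2])
Q=P[165:245,355:412].reshape(-1,3);Q=Q[(Q[:,2]>88)&(Q[:,2]<102)]
d=Q[:,:2]-SH;r=np.hypot(*d.T);m=(r>14)&(r<21);t=np.arctan2(d[m,1],d[m,0]);print("spline",m.sum(),phase(t),np.degrees(np.sort(t)).round())
for a in np.radians(range(-90,91,30)):
    print(np.degrees(a).round(),[None if q is None else np.round(q[[0,5]],2) for q in(np.array(ctrl.solve_ik([*p,z],rot(a))) for p,z in((PUL,50),(SH,150)))])
E
```

```text
Traceback (most recent call last):
  File "h.py", line 8, in onplane
    p=optics.camera_params(n);r=p["R"].T@np.linalg.solve(p["mtx"],[*uv,1]);o=-p["R"].T@p["t"]
ValueError: time passes only in moves, steps and waits
```

```bash
python3 - <<'E'
from h import *
a=np.radians(30)
ctrl.gripper_to(85,60)
ctrl.move_ptp([*PUL,140],rot(a))
print(ctrl.move_l([*PUL,50],vel=80,threshold=8), sensors.read_state()["eef_pos"])
ctrl.gripper_to(40,60)
s=sensors.read_state();print("grip",s["grip_width"],s["force"],s["t"])
ctrl.move_l([*PUL,205],vel=120)
s=sensors.read_state();print(s["grip_width"],s["force"],s["eef_pos"],s["t"])
ctrl.move_l([*SH,205],rot(a-0.99),vel=120)
s=sensors.read_state();print(s["force"],s["eef_pos"],s["t"])
im,d=optics.grab_frame("top");np.save("pics/t1.npy",d);i2,d2=optics.grab_frame("side");np.save("pics/s1.npy",d2)
cv2.imwrite("pics/v1.png",np.hstack([cv2.resize(im[130:260,320:450],(400,400)),cv2.resize(i2[80:240,270:430],(400,400))])[:,:,::-1])
E
```

```text
False [642.88057624  98.42791671  50.81330429]
grip 54.442906917950296 [-0.41891997 -0.49444458  5.57241497] 4.6167
54.83825372666306 [ 0.04473874  0.02363051 -5.42116559] [641.3797919   98.37579936 203.53430869] 6.0583
[-0.37604598 -0.27546053 -4.54572339] [ 553.42756656 -171.31975574  204.96677502] 8.575
```

View pics/v1.png

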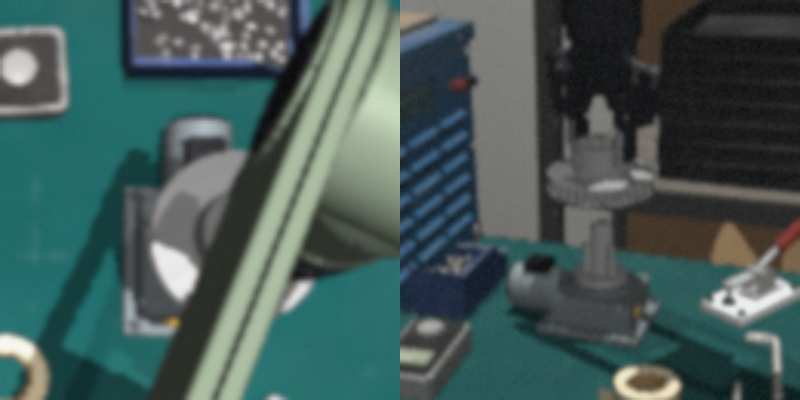

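The pulley is gripped level above the shaft, though the arm partly hides it in the top view. I'll fit the visible disc points from both cameras.

```bash
cat > fit.py <<'E'
from h import *
from scipy.optimize import least_squares
import sys
def disc(n,d,c0,ztop):
    P=cloud(n,d);m=(np.hypot(P[...,0]-c0[0],P[...,1]-c0[1])<70)&(abs(P[...,2]-ztop)<5)
    Q=P[m]; r=np.hypot(*(Q[:,:2]-c0).T);a=np.arctan2(*(Q[:,:2]-c0).T[::-1])
    # outermost points per angular bin
    E=[]
    for b in np.arange(-np.pi,np.pi,.12):
        k=(a>=b)&(a<b+.12)
        if k.any() and r[k].max()>48:E.append(Q[k][r[k].argmax()])
    E=np.array(E)
    s=least_squares(lambda c:np.hypot(*(E[:,:2]-c).T)-54.2,c0,loss="soft_l1")
    print(n,len(Q),"z",np.median(Q[:,2]).round(1),"centre",s.x.round(1),"n",len(E),"rms",np.sqrt((s.fun**2).mean()).round(2));return s.x
E
python3 - <<'E'
from fit import *
for n,f in(("top","t1"),("side","s1")): disc(n,np.load(f"pics/{f}.npy"),SH,175)
# reference: same fit with side and top camera, first pictures
for n in("top","side"): disc(n,np.load(f"pics/{n}0.npy"),PUL,20)
# shaft axis from the side camera: spline ring/shaft
P=cloud("side",np.load("pics/side0.npy"));
for lo,hi in((98,109),(62,90)):
    m=(np.hypot(P[...,0]-SH[0],P[...,1]-SH[1])<30)&(P[...,2]>lo)&(P[...,2]<hi);Q=P[m][:,:2]
    if lo==98:
        s=least_squares(lambda c:np.hypot(*(Q-c).T)-13,SH,loss="soft_l1");print("shaft side",len(Q),s.x.round(1),np.abs(s.fun).mean())
E
```

```text
top 784 z 173.5 centre [ 555.  -170.1] n 28 rms 0.46
side 360 z 172.5 centre [ 552.3 -168. ] n 39 rms 1.52
top 1251 z 19.9 centre [642.5  98.4] n 53 rms 3.08
side 345 z 18.6 centre [640.4  99.9] n 28 rms 6.26
shaft side 34 [ 552.3 -171.5] 1.1481957707910404
```

```bash
python3 - <<'E'
from h import *
c=SH+[-1.2,-2.2];R=rot(np.radians(30)-.99)
ctrl.move_l([*c,180],R,vel=60)
def st(k):
    s=sensors.read_state();print(k,s["eef_pos"].round(1),s["force"].round(1),s["wrist_torque"].round(2),round(s["t"],2),round(s["grip_width"],1))
st("above")
h=ctrl.move_l([*c,140],R,vel=30,threshold=6);st(h)
E
```

```text
above [ 551.8 -173.9  179.4] [ 1.3 -0.5 -4. ] [-0.08  0.07  0.  ] 9.24 54.6
False [ 552.3 -174.1  140.3] [-0.5 -0.2 -5.8] [-0.01  0.06 -0.01] 10.72 54.4
```

The descent stopped at TCP z 140 with no contact, so the underside is at about 90 mm. That is below the spline ends, so the slots appear to be aligned already. I'll carry on down with the force guard.

```bash
python3 - <<'E'
from h import *
R=rot(np.radians(30)-.99);c=SH+[-1.2,-2.2]
def st(k):
    s=sensors.read_state();print(k,s["eef_pos"].round(1),s["force"].round(1),s["wrist_torque"].round(2),round(s["t"],2),round(s["grip_width"],1))
st("now")
h=ctrl.move_l([*c,106],R,vel=25,threshold=8);st(h)
im,d=optics.grab_frame("side");np.save("pics/s2.npy",d)
cv2.imwrite("pics/v2.png",cv2.resize(im[80:240,270:430],(560,560),interpolation=cv2.INTER_CUBIC)[:,:,::-1])
E
```

```text
now [ 552.3 -174.1  140.3] [-0.5 -0.2 -5.8] [-0.01  0.06 -0.01] 10.72 54.4
True [ 551.9 -173.9  111.2] [-0.2  0.5  6.1] [-0.02  0.08 -0.01] 11.78 54.9
```

View pics/v2.png

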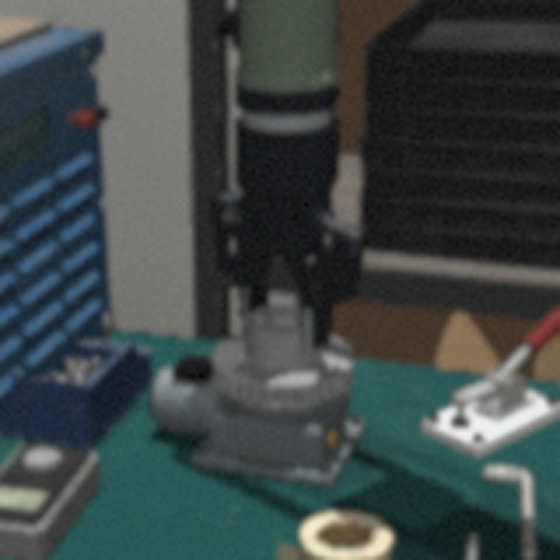

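It is on the shoulder: contact came at TCP z 111.2, which is 60 mm plus the 51 mm grip offset. I'll release, retreat and verify.

```bash
python3 - <<'E'
from fit import *
p=sensors.read_state()["eef_pos"]
ctrl.gripper_to(85); ctrl.hold(.3)
ctrl.move_l([p[0],p[1],230],vel=80)
s=sensors.read_state();print(s["force"].round(1),s["grip_width"],s["t"])
ctrl.set_joints([-1.286,0.207,1.542,0,1.393,-0.15]); ctrl.hold(.5)
im,d=optics.grab_frame("top");i2,d2=optics.grab_frame("side")
disc("top",d,SH,80);disc("side",d2,SH,80)
P=cloud("top",d);D=np.hypot(P[...,0]-SH[0],P[...,1]-SH[1])
for lo,hi in((0,9),(19,26),(32,52)):print(lo,hi,np.median(P[...,2][(D>lo)&(D<hi)]).round(1))
m=(abs(P[...,2]-110)<3)&(D<40);print("boss",cv2.minEnclosingCircle(P[m][:,:2].astype(np.float32)))
d0=np.load("pics/top0.npy");print("moved px small/tape/meter",[(abs(d-d0)[a:b,c:e]>8).sum() for a,b,c,e in((225,270,222,270),(235,270,303,342),(135,172,287,346))])
cv2.imwrite("pics/v3.png",np.hstack([cv2.resize(im[120:280,220:440],(440,320)),cv2.resize(i2[140:260,260:425],(440,320))])[:,:,::-1])
E
```

```text
[-0.3 -0.7  0.3] 84.75525257235246 14.2083
top 1407 z 79.9 centre [ 553.5 -173. ] n 53 rms 0.58
side 382 z 78.6 centre [ 551.2 -170.2] n 43 rms 1.28
0 9 115.7
19 26 109.4
32 52 79.8
boss ((553.0601196289062, -173.4014434814453), 28.28512191772461)
moved px small/tape/meter [np.int64(15), np.int64(17), np.int64(41)]
```

View pics/v3.png

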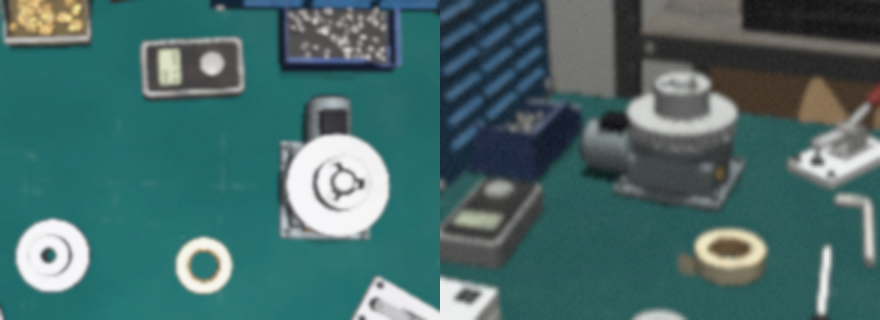

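The pulley is fully seated, level and released: the disc top is at 79.8 mm (80 expected), the boss at 109.4 (110) and the shaft tip at 115.7 (116). The other objects are in their original places.

```bash
python3 -c "
from plant import ctrl;print(ctrl.finish_job())"
```

```text
the job is handed in; nothing more can be done
None
```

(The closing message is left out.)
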